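# Sort devices into their intake trays

### The job

Sort the five loose devices on the bench into the blue trays: the two SSD enclosures go into the wide two-bay tray and the two slim adapters into the narrow two-bay tray, one to a bay, and the card reader goes into the square dock, turned so that its cut corner meets the dock's filled corner. Each must lie flat, right side up, on the floor of its tray; set them down without dropping them, and leave the tape roll and the opened hard drive where they are.

Things in the scene. Friction and masses are not known exactly. Their poses are not given: they have to be found in the camera images.
- ssd_a_mid (a point): First of two like SSD enclosures: plain aluminium block 46 x 70 x 24 mm high with five dark grooves on top, about 110 g, loose on the bench. Its origin is the block's centre, 12 mm above its underside; z points up when right side up. The 70 mm side runs along its y, the 46 mm side along its x; which end is which does not matter.
- ssd_b_mid (a point): Second SSD enclosure, the same as ssd_a in every way and with the same axes.
- adapter_a_mid (a point): First of two like slim plug-in adapters: black plastic stick 24 mm wide and 24 mm high with a steel plug (16 wide, 18 long, 10 mm high, at mid height) at one end, 74 mm long with the plug, about 60 g, loose on the bench. Its origin is the middle of the 74 mm length and the width, 12 mm above its underside; z up when right side up. The length runs along its y, plug at +y (plastic from y = -37 to +21 mm); which end is which does not matter in the tray.
- adapter_b_mid (a point): Second slim adapter, the same as adapter_a in every way and with the same axes.
- reader_mid (a point): Card reader: grey plastic block 46 x 46 x 24 mm high with two dark card slots on top and one upright corner cut off at 45 degrees (18 mm off each side), about 70 g, loose on the bench. Its origin is the block's centre, 12 mm above its underside; z points up when right side up. The cut corner is the one at +x +y. Each side can be gripped at its middle.
- ssd_tray_floor (a point): Wide two-bay tray of blue plastic, fixed to the bench, 72 x 188 mm outside: two bays end to end along its y, each 64 mm (x) by 88 mm (y) inside, walls and divider 4 mm thick. Floor 3 mm thick, rim and divider 8 mm above the floor. The origin is on the floor level at the middle of the tray (in the divider); bay centres lie at y = -46 and +46 mm; z up.
- adapter_tray_floor (a point): Narrow two-bay tray of the same blue plastic, fixed, 52 x 196 mm outside: two bays end to end along its y, each 44 mm (x) by 92 mm (y) inside, walls and divider 4 mm. Floor 3 mm thick, rim and divider 8 mm above the floor. The origin is on the floor level at the middle of the tray (in the divider); bay centres lie at y = -48 and +48 mm; z up.
- dock_floor (a point): Square keyed dock of the same blue plastic, fixed, 68 x 68 mm outside with walls 6 mm thick round a 56 x 56 mm pocket. One corner of the pocket, at +x +y, is filled off at 45 degrees (each side shortened by 23.5 mm), so the reader goes down flat only with its cut corner there, i.e. with its axes along the dock's; then it has about 5 mm to each side. Floor 3 mm thick, rim and filled corner 8 mm above the floor. The origin is the centre of the 56 mm pocket on the floor; z up.
- hard_drive: Bystander: opened hard drive, dark steel, 102 (x) x 147 (y) mm and up to 28 mm high with its shiny disc on top, loose, lying to the left of the work. Origin at the centre of its underside.
- tape_roll: Bystander: roll of pale tape lying flat, 90 mm across, 24 mm high, loose, to the right of the work. Origin at the centre of its underside.
Not all that is in view belongs to the job. What is shaped like the part that bears ssd_b_mid but green or turquoise is not meant.

How it is judged:
By the outcome, as a careful person would: the job done as asked, in the order asked, and still so for the second after the job is handed in, with the robot touching nothing.
It also fails if it takes over 118 s, if anything falls off the work surface, if the arm or the gripper's body presses on something with over 40 N, if the wrist force passes 120 N, or if a joint passes its speed limit or range.

### The arm

A 7-joint arm with a two-finger parallel gripper is mounted at the origin on the work surface. World frame = base frame: x ahead of the robot, y to its left, z up, the work surface at z = 0. Lengths are in m, angles in rad, forces in N, time in s.
With the tool pointing down it reaches from about 0.425 to 0.975 m from the base axis. Payload 16.7 kg.
Tool frame: the origin (TCP) lies at the very end of the fingers, on their centre line; the grasp point (between the pads) lies 19 mm behind it; z points along the fingers, y is the direction in which the jaws open and shut (so a half turn about z gives the same grasp; the last joint's range is limited). The gripper opens to 85 mm and grips with 20 to 120 N. Pads are 22 mm wide; open, the fingers measure 114 mm over their backs; the gripper's body (76 mm by 85 mm) begins 54 mm behind the grasp point. The pads swing forward as they close: fully open they stand 13 mm farther back than shut.
Start: joints at [-1.474, 0.426, 0.074, 1.606, -0.034, 1.111, -0.067], TCP at [0.165, 0.655, 0.231] pointing down, gripper open.
Joint ranges: [-2.85, 2.85], [-0.5, 2.14], [-1.23, 1.37], [0.21, 2.46], [-1.02, 4.16], [0.16, 2.05], [-2.73, 2.73]. Speed limits (rad/s): [1.89, 1.89, 2.39, 2.39, 3.01, 3.01, 3.01].

### API

Orientations are given as [roll, pitch, yaw] about the fixed x, y, z axes, in that order (R = Rz(yaw) Ry(pitch) Rx(roll)).
In Python, from station import telemetry, cams, arm gives the robot as it stands.
- The arm moves only by the tool drive_tool, never from a script. Its argument "moves" is text: rows parted by semicolons, each of 7 numbers parted by spaces: the finger opening in m, from 0 to 0.0854, then the shift along the world's x, y, z in m, then the turn, a rotation vector about the world's x, y, z in rad. In form: claw tx ty tz wx wy wz; .... A call has 1 to 5 rows; each row shifts and turns the commanded pose from where the row before left it; what a row does not reach is not made up. A row lasts 1/8 s, in which the tool goes at most 62.5 mm and 10.7 degrees, less where a joint would pass 70% of its speed; a pose out of reach is approached as far as the arm can. A call with a gripper value outside its range is refused whole. The fingers move at their own pace and stop on an object; "newtons" is the grip in N (left out, the last holds). Time passes only in rows, so rows that do not move let the fingers close. It gives the time, the measured TCP pose, the force and the opening at its end, in the units of the state.
- telemetry.observe(): the state, without advancing time (a new reading comes with each control period).
- cams.read_camera(name): name is "side" or "top" or "wrist"; returns the picture (480x640x3 uint8, red, green, blue); there is no depth.
- cams.camera_model(name): a dict with "fov_y" (degrees; the focal length in pixels is half the picture's height over the tangent of half this angle, whatever the lens; pixels are square), "cx", "cy" (the principal point, pixels), "position" and "rotation" of the camera in the world; the wrist camera has in their place "T_tool_cam" (4x4, takes a point from camera to tool coordinates, whose origin is the TCP and whose axes are the flange's). Camera axes: x right, y up, looking along -z (the intrinsics and any distortion apply to the point x, -y, -z); pixel columns grow to the right and rows downward; lengths in m; the calibration is good to about 2 mm. The wrist camera is an equidistant fisheye: a pixel r from the principal point sees the ray r / f radians off the axis. A picture is of the moment at which its call begins: read the wrist's pose just before it. camera_model takes no time and is no camera call.
- arm.hand_in(): hands the job in, once; it reports no verdict.
The state is a dict: "t": time; "joint_positions": joint angles; "joint_velocities": joint speeds; "effort": joint torques, N m; "tool_pos": TCP position; "eef_rot": TCP orientation; "ft_force": force on the tool from outside, world axes, zero at the start; "ft_torque": the same for the moment, N m; "opening": finger opening in m.
Only numpy, scipy, OpenCV 4.12 (cv2) and the standard library are available. Lean on these libraries where they do the work, as an engineer would, in place of code of your own. Each camera call takes 0.05 s, during which the arm holds its last target. There are 200 camera calls.

## Working session

There is one attempt and no reset: what is moved stays moved. The work goes in short steps, Python scripts to look and compute and a tool call to move; the robot and the scene stay as the last step left them, time stands still between calls to the robot, and variables do not carry over. Pictures are saved under pics/ and viewed, about 12 in all and at most 16, crops included, and the job is handed in when it is done.

Besides the shell and the picture viewer there is one more tool, called after "Emit:" as name(argument=value, ...) on one line, values as JSON. drive_tool: Moves the arm, as the interface text tells. Its arguments: {"type":"object","properties":{"moves":{"type":"string"},"newtons":{"type":"number"}},"required":["moves"]}

```bash
ls; mkdir -p pics; cat > h.py <<'E'
import numpy as np, cv2
from station import telemetry, cams, arm
from scipy.spatial.transform import Rotation as R
def snap(n,f):
    s=telemetry.observe(); im=cams.read_camera(n); cv2.imwrite(f'pics/{f}.png',im[:,:,::-1]); return s,im
def ray(n,uv,s=None):
    m=cams.camera_model(n); f=240/np.tan(np.radians(m['fov_y']/2))
    uv=np.atleast_2d(np.asarray(uv,float)); x=(uv-[m['cx'],m['cy']])/f
    if n=='wrist':
        r=np.linalg.norm(x,axis=1,keepdims=True); d=np.hstack([np.sin(r)*x/np.maximum(r,1e-9),np.cos(r)])
        T=np.array(m['T_tool_cam']); Rt=R.from_euler('xyz',s['eef_rot']).as_matrix()
        rot=Rt@T[:3,:3]; p=Rt@T[:3,3]+s['tool_pos']
    else:
        d=np.hstack([x,np.ones((len(x),1))]); rot=np.array(m['rotation']); p=np.array(m['position'])
    return p,(d*[1,-1,-1])@rot.T
def plane(n,uv,z,s=None):
    p,d=ray(n,uv,s); return p+d*((z-p[2])/d[:,2:])
E
python3 - <<'E'
from h import *
for n in ['top','side','wrist']:
    s,_=snap(n,n+'0'); print(n,cams.camera_model(n))
print(s)
E
```

```text
pics
top {'fov_y': 57.61199471376292, 'cx': 324.96464130043455, 'cy': 237.96498633033352, 'position': array([ 0.16782065, -0.00742333,  1.0862004 ]), 'rotation': array([ 2.34363888e-01,  9.71471768e-04, -1.51444400e+00])}
side {'fov_y': 51.102875085401976, 'cx': 319.81548105369166, 'cy': 243.8861695611554, 'position': array([0.36652366, 1.20701623, 0.96260659]), 'rotation': array([ 0.92260396,  0.02334164, -3.13489279])}
wrist {'fov_y': 65.70646984690485, 'cx': 316.6170211460865, 'cy': 240.82081000485218, 'T_tool_cam': array([[-4.77224329e-04,  9.59173725e-01,  2.82817146e-01,
         7.14268289e-02],
       [ 9.99999784e-01,  5.85822466e-04, -2.99420637e-04,
         5.09738072e-04],
       [-4.52877045e-04,  2.82816942e-01, -9.59173797e-01,
        -1.44173863e-01],
       [ 0.00000000e+00,  0.00000000e+00,  0.00000000e+00,
         1.00000000e+00]])}
{'t': 0.1, 'joint_positions': array([-1.47349351,  0.4266701 ,  0.0738687 ,  1.6065688 , -0.0340806 ,
        1.11078227, -0.06714267]), 'joint_velocities': array([ 0.00100667, -0.00145776,  0.00123912, -0.00163623, -0.0004367 ,
        0.00035541,  0.00038475]), 'effort': array([ 8.64394940e-03, -9.51540899e+01,  3.77209246e+00, -4.64401639e+01,
        1.97026902e-02,  6.56370205e-03, -3.55158591e-05]), 'tool_pos': array([0.16485559, 0.65417086, 0.23066928]), 'eef_rot': array([-3.14042846e+00,  1.06335862e-04,  2.89470914e+00]), 'ft_force': array([-0.29625839, -0.49217248,  0.20673955]), 'ft_torque': array([ 0.00895561, -0.01828552, -0.01062959]), 'opening': 0.08540534224241042}
```

```bash
sed -i "s/rot=np.array(m\['rotation'\])/rot=R.from_euler('xyz',m['rotation']).as_matrix()/" h.py; python3 -c "
from h import *
print(plane('top',[[320,240],[0,0],[640,0],[0,480],[640,480]],0)); print(plane('side',[[320,240],[0,0],[640,480]],0))"
```

```text
[[ 0.42063075  0.02060415  0.        ]
 [ 1.09215772  1.00402709  0.        ]
 [ 1.19654825 -0.87574143  0.        ]
 [-0.17625755  0.71013389  0.        ]
 [-0.09441763 -0.73366249  0.        ]]
[[ 3.97059815e-01 -8.48052491e-02  0.00000000e+00]
 [ 3.46753898e+00 -3.98090626e+00 -1.11022302e-16]
 [-2.25918250e-01  7.05685531e-01  0.00000000e+00]]
```

View pics/top0.png

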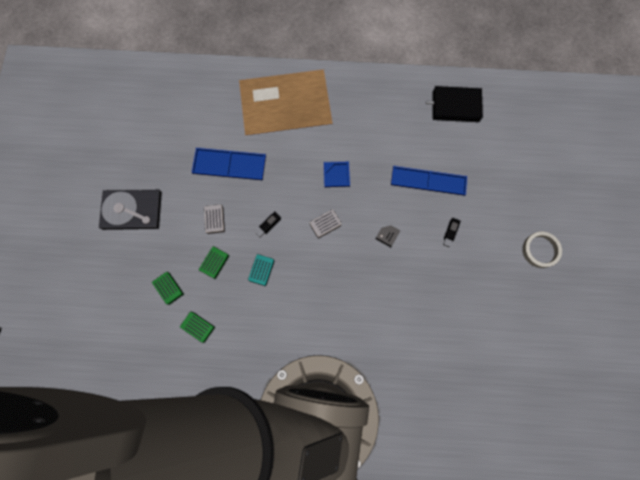

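View pics/side0.png

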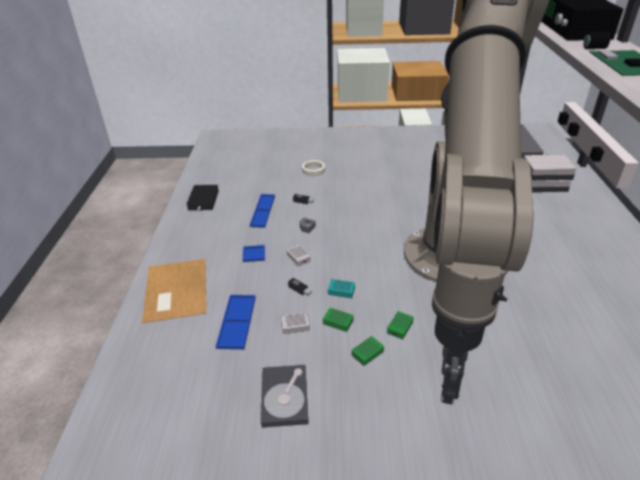

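Top view: SSDs at (214,219) and (325,223), adapters at (269,224) and (452,231), reader at (388,235), wide tray (229,164), dock (337,174), narrow tray (429,180). The look-alikes to avoid are the green blocks at (213,262), (167,288) and (198,327), the turquoise block at (261,269) and the black box at (457,103). Next, one close crop to check the choice, with measurements.

```bash
python3 - <<'E'
from h import *
im=cv2.imread('pics/top0.png')
c=cv2.resize(im[145:255,185:475],None,fx=2.75,fy=2.75,interpolation=cv2.INTER_CUBIC); cv2.imwrite('pics/crop.png',c)
hsv=cv2.cvtColor(im,cv2.COLOR_BGR2HSV)
blue=cv2.inRange(hsv,(108,140,60),(125,255,255))
def rects(mask,z,lo):
    cs,_=cv2.findContours(mask,cv2.RETR_EXTERNAL,cv2.CHAIN_APPROX_NONE)
    for k in cs:
        if cv2.contourArea(k)<lo: continue
        w=plane('top',k[:,0,:],z)[:,:2]
        h=cv2.convexHull(w.astype(np.float32)); r=cv2.minAreaRect(h*1000)
        b=cv2.boxPoints(r); e=b[1]-b[0]; f=b[2]-b[1]; L=e if np.linalg.norm(e)>np.linalg.norm(f) else f
        print(k[:,0].mean(0).round(),'ctr',np.round(r[0],1),'size',np.round(r[1],1),'long dir deg',round(np.degrees(np.arctan2(L[1],L[0]))%180,1))
print('blue');rects(blue,.011,150)
# deviation from bench
g=cv2.GaussianBlur(im,(0,0),25).astype(int)
roi=np.zeros(im.shape[:2],np.uint8); roi[200:250,195:470]=255
d=np.abs(im.astype(int)-np.median(im[200:250,195:470].reshape(-1,3),0)).max(2)
print('dev');rects(((d>22)&(roi>0)).astype(np.uint8)*255,.02,30)
E
```

```text
blue
[429. 180.] ctr [ 594.7 -253.9] size [192.8  51.4] long dir deg 84.6
[336. 174.] ctr [598.9 -11.7] size [67.1 64.6] long dir deg 5.3
[229. 164.] ctr [612.1 274. ] size [185.8  71. ] long dir deg 87.5
dev
[387. 236.] ctr [ 439.4 -147.3] size [46.8 52.9] long dir deg 154.1
[324. 232.] ctr [438.3   6.5] size [30.  73.7] long dir deg 97.4
[452. 230.] ctr [ 460.9 -309.7] size [30.1 69.5] long dir deg 160.6
[268. 224.] ctr [449.8 154.6] size [31.6 73.5] long dir deg 137.9
[220. 223.] ctr [448.3 273.5] size [38.7 82.4] long dir deg 157.8
```

View pics/crop.png

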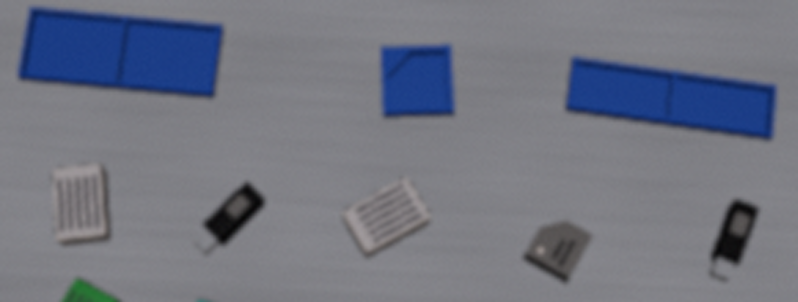

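The crop confirms the choice: aluminium grooved SSDs, black sticks with steel plugs, and a grey reader whose cut corner points up and slightly left. The dock's filled corner is upper left. Now better estimates by per-object masks, from both cameras.

```bash
python3 - <<'E'
from h import *
T={'ssd1':(214,219),'ad1':(269,224),'ssd2':(325,223),'reader':(388,235),'ad2':(452,231)}
for k,v in T.items(): print(k,plane('top',v,.024).round(3))
S={'ssd1':(295,323),'ad1':(300,287),'ssd2':(299,255),'reader':(307,225),'ad2':(303,199)}
for k,v in S.items(): print(k,plane('side',v,.018).round(3))
for n,v in {'wide':(236,322),'dock':(254,253),'narrow':(263,211)}.items(): print(n,plane('side',v,.008).round(3))
s=telemetry.observe();print(R.from_euler('xyz',s['eef_rot']).as_matrix().round(2).tolist())
E
```

```text
ssd1 [[0.454 0.291 0.024]]
ad1 [[0.449 0.151 0.024]]
ssd2 [[0.46  0.01  0.024]]
reader [[ 0.437 -0.149  0.024]]
ad2 [[ 0.457 -0.31   0.024]]
ssd1 [[0.459 0.297 0.018]]
ad1 [[0.451 0.158 0.018]]
ssd2 [[0.46  0.014 0.018]]
reader [[ 0.44  -0.144  0.018]]
ad2 [[ 0.458 -0.305  0.018]]
wide [[0.615 0.281 0.008]]
dock [[ 0.601 -0.012  0.008]]
narrow [[ 0.595 -0.247  0.008]]
[[-0.97, 0.24, -0.0], [0.24, 0.97, -0.0], [-0.0, -0.0, -1.0]]
```

Emit:
drive_tool(moves="0.0854 0.06 -0.04 0 0 0 -0.12; 0.0854 0.06 -0.04 0 0 0 -0.12", newtons=40)

```text
t: 0.4
tool_pos: [0.2697, 0.5843, 0.2309]
eef_rot: [-3.141, 0.0, 2.652]
ft_force: [1.1, 0.2, 0.2]
opening: 0.0852
```

```bash
python3 -c "
from h import *
s=telemetry.observe(); print(s['joint_positions'].round(3),s['tool_pos'],s['eef_rot'])"
```

```text
[-1.357  0.377  0.156  1.686 -0.065  1.084 -0.101] [0.26965614 0.5842729  0.23093174] [-3.14107050e+00  7.92416797e-05  2.65230572e+00]
```

Emit:
drive_tool(moves="0.0854 0.03 -0.05 0 0 0 0.1; 0.0854 0.03 -0.05 0 0 0 0.1; 0.0854 0.03 -0.05 0 0 0 0.1; 0.0854 0.03 -0.05 0 0 0 0.1; 0.0854 0.03 -0.05 0 0 0 0.1")

```text
t: 1.02
tool_pos: [0.4196, 0.3334, 0.2313]
eef_rot: [3.142, 0.0, -3.125]
ft_force: [0.5, 0.4, -0.0]
opening: 0.0856
```

Emit:
drive_tool(moves="0.0854 0.035 -0.04 0 0 0 0; 0.0854 0 0 0 0 0 0")

```text
t: 1.27
tool_pos: [0.4564, 0.2914, 0.2314]
eef_rot: [-3.141, 0.001, -3.135]
ft_force: [-0.8, 0.4, 0.4]
opening: 0.0855
```

```bash
python3 - <<'E'
from h import *
s,im=snap('wrist','w1'); print(s['joint_positions'].round(3),s['tool_pos'],s['eef_rot'])
E
```

```text
[-0.887  0.208  0.23   1.917 -0.054  1.022  0.944] [0.45636927 0.29135113 0.23141621] [-3.14079867e+00  7.23665136e-04 -3.13475852e+00]
```

View pics/w1.png

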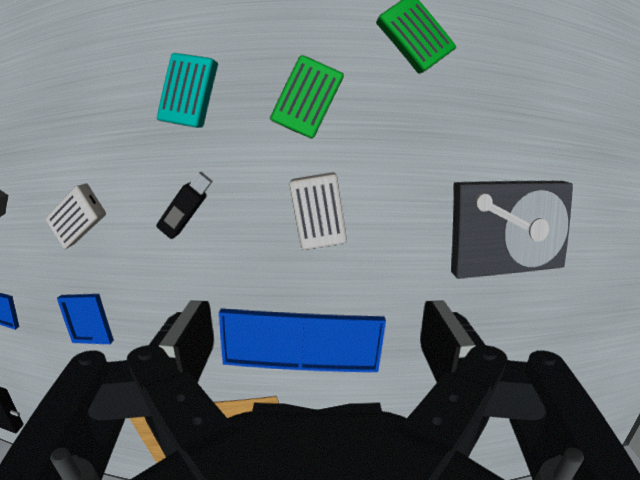

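Wrist view: SSD at (318,211), adapter at (184,205) with its plug at upper right, wide tray at (302,340), hard drive at (513,228) clear of the SSD. All are right side up. Next, a helper for measuring rectangles.

```bash
cat >> h.py <<'E'
def meas(n,im,seed,z,half,s=None,mode='dev',thr=28):
    """rect (mm) of the blob nearest the seed pixel, cast on height z"""
    u,v=seed; y0,x0=max(v-half,0),max(u-half,0); roi=im[y0:v+half,x0:u+half]
    if mode=='blue':
        m=cv2.inRange(cv2.cvtColor(roi,cv2.COLOR_RGB2HSV),(108,140,50),(125,255,255))
    else:
        m=(np.abs(roi.astype(int)-np.median(roi.reshape(-1,3),0)).max(2)>thr).astype(np.uint8)*255
        m=cv2.morphologyEx(cv2.morphologyEx(m,cv2.MORPH_CLOSE,np.ones((5,5))),cv2.MORPH_OPEN,np.ones((3,3)))
    cs,_=cv2.findContours(m,cv2.RETR_EXTERNAL,cv2.CHAIN_APPROX_NONE)
    k=max(cs,key=cv2.contourArea)[:,0,:]+[x0,y0]
    w=plane(n,k,z,s)[:,:2]; r=cv2.minAreaRect((w*1000).astype(np.float32))
    b=cv2.boxPoints(r); e=b[1]-b[0]; f=b[2]-b[1]; L=e if np.linalg.norm(e)>np.linalg.norm(f) else f
    print(seed,'ctr',np.round(r[0],1),'size',np.round(sorted(r[1]),1),'long deg',round(np.degrees(np.arctan2(L[1],L[0]))%180,1))
    return w
E
python3 - <<'E'
from h import *
s=telemetry.observe(); im=cv2.imread('pics/w1.png')[:,:,::-1]
meas('wrist',im,(318,211),.024,55,s,thr=25)
meas('wrist',im,(302,340),.011,95,s,'blue')
meas('wrist',im,(184,205),.024,45,s,thr=40)
meas('wrist',im,(76,216),.024,50,s,thr=25)
E
```

```text
(318, 211) ctr [457.8 295.3] size [46.8 72.4] long deg 10.0
(302, 340) ctr [613.  277.1] size [ 77.3 188.4] long deg 87.7
(184, 205) ctr [455.7 156.8] size [26.7 66.4] long deg 139.8
(76, 216) ctr [460.7  19.8] size [48.7 81.9] long deg 123.3
```

Emit:
drive_tool(moves="0.075 0 0.004 -0.05 0 0 0.084; 0.075 0 0 -0.06 0 0 0.084; 0.075 0 0 -0.06 0 0 0; 0.075 0 0 -0.04 0 0 0; 0.075 0 0 -0.011 0 0 0")

```text
t: 1.95
tool_pos: [0.452, 0.2993, 0.0081]
eef_rot: [-3.14, -0.004, -2.959]
ft_force: [0.2, 0.2, -0.2]
opening: 0.0747
```

Emit:
drive_tool(moves="0.075 0 0 0 0 0 0; 0.03 0 0 0 0 0 0; 0.03 0 0 0 0 0 0; 0.03 0 0 0 0 0 0; 0.03 0 0 0 0 0 0", newtons=40)

```text
t: 2.58
tool_pos: [0.4547, 0.2998, 0.012]
eef_rot: [3.14, 0.002, -2.961]
ft_force: [-2.6, -0.7, 12.2]
opening: 0.0444
```

Emit:
drive_tool(moves="0.03 0 0 0 0 0 0; 0.03 0 0 0 0 0 0")

```text
t: 2.82
tool_pos: [0.4547, 0.2998, 0.012]
eef_rot: [3.14, 0.002, -2.961]
ft_force: [-2.0, -2.0, 12.9]
opening: 0.0449
```

Emit:
drive_tool(moves="0.03 0 0 0.02 0 0 0; 0.03 0 0 0.04 0 0 0; 0.03 0 0 0.03 0 0 0; 0.03 0 0 0 0 0 0")

```text
t: 3.32
tool_pos: [0.4552, 0.3003, 0.1034]
eef_rot: [3.139, 0.005, -2.96]
ft_force: [-0.5, 0.3, -0.4]
opening: 0.0445
```

```bash
python3 - <<'E'
from h import *
s,im=snap('wrist','w2'); print(s['joint_positions'].round(3),s['tool_pos'],s['eef_rot'],s['ft_force'])
E
```

```text
[-0.851  0.373  0.183  2.023 -0.098  0.749  1.143] [0.45521786 0.30031582 0.10340991] [ 3.1385928   0.00450932 -2.96048331] [-0.54539256  0.33945973 -0.42426642]
```

View pics/w2.png

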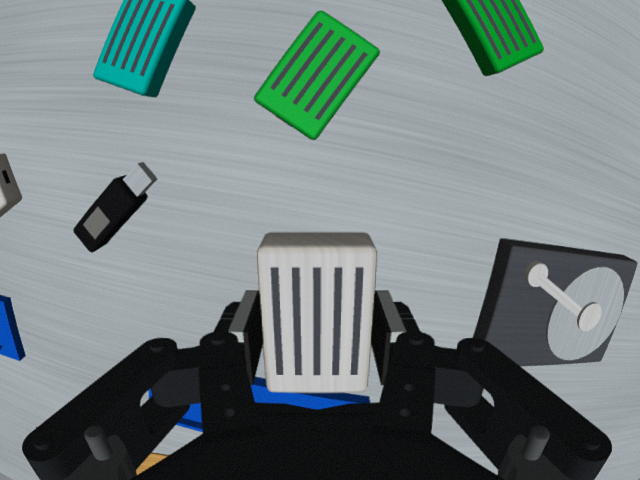

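Emit:
drive_tool(moves="0.03 0.016 0.002 0 0 0 -0.179; 0.03 0.016 0.002 0 0 0 -0.179; 0.03 0.016 0.002 0 0 0 -0.179; 0.03 0.016 0.002 0 0 0 -0.179; 0.03 0.016 0.002 0 0 0 -0.179")

```text
t: 4.0
tool_pos: [0.534, 0.309, 0.0994]
eef_rot: [-3.14, -0.0, 2.422]
ft_force: [0.1, -0.0, -0.9]
opening: 0.0449
```

Emit:
drive_tool(moves="0.03 0.016 0.002 0 0 0 -0.179; 0.03 0.016 0.002 0 0 0 -0.179; 0.03 0.016 0.002 0 0 0 -0.179; 0.03 0.016 0.002 0 0 0 -0.179; 0.03 0.017 0.004 0 0 0 -0.179")

```text
t: 4.62
tool_pos: [0.6149, 0.3209, 0.0993]
eef_rot: [-3.141, 0.001, 1.527]
ft_force: [0.6, -0.2, -1.2]
opening: 0.0447
```

Emit:
drive_tool(moves="0.03 0 0 -0.02 0 0 0; 0.03 0 0 0 0 0 0")

```text
t: 4.88
tool_pos: [0.6128, 0.3204, 0.0773]
eef_rot: [-3.138, 0.003, 1.537]
ft_force: [-0.5, -0.0, -1.2]
opening: 0.0448
```

```bash
python3 - <<'E'
from h import *
s,im=snap('wrist','w3'); print(s['joint_positions'].round(3),s['tool_pos'],s['eef_rot'],s['ft_force'])
E
```

```text
[-0.983  0.69   0.596  1.703 -0.473  0.902 -0.226] [0.61277264 0.32041831 0.07727723] [-3.13780023e+00  2.58723057e-03  1.53668491e+00] [-0.52275715 -0.04502203 -1.16768535]
```

View pics/w3.png

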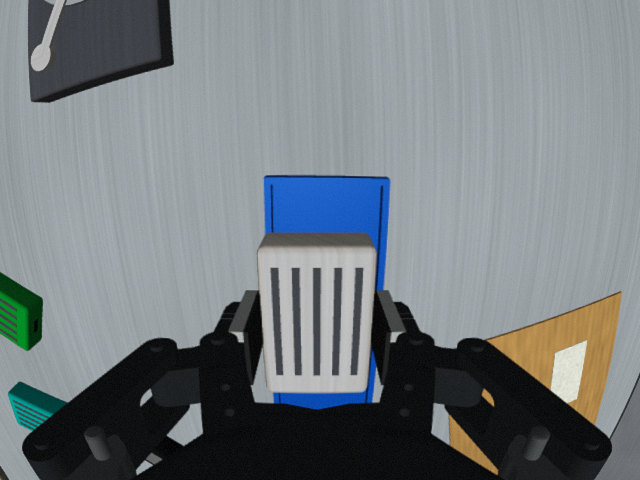

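```bash
python3 - <<'E'
from h import *
s=telemetry.observe()
print(plane('wrist',[(265,178),(389,179),(275,400),(375,400)],.011,s).round(4)*1000)
print(plane('wrist',[(259,247),(377,247),(266,391),(369,391)],s['tool_pos'][2]+.012,s).round(4)*1000)
E
```

```text
[[585.8 369.1  11. ]
 [657.2 366.2  11. ]
 [579.2 209.4  11. ]
 [652.9 206.3  11. ]]
[[593.5 352.3  90.5]
 [637.8 350.8  90.5]
 [589.8 283.9  90.5]
 [636.4 282.3  90.5]]
```

Emit:
drive_tool(moves="0.03 0.004 0.002 -0.02 0 0 0; 0.03 0 0 -0.03 0 0 0; 0.03 0 0 -0.006 0 0 0; 0.03 0 0 -0.003 0 0 0; 0.03 0 0 0 0 0 0")

```text
t: 5.55
tool_pos: [0.6193, 0.3233, 0.022]
eef_rot: [3.141, -0.001, 1.533]
ft_force: [-0.1, 0.3, -0.6]
opening: 0.0444
```

Emit:
drive_tool(moves="0.03 -0.001 -0.001 -0.003 0 0 0; 0.03 0 0 0 0 0 0")

```text
t: 5.8
tool_pos: [0.6179, 0.3222, 0.0185]
eef_rot: [3.142, -0.0, 1.533]
ft_force: [-0.3, -0.5, -1.4]
opening: 0.0447
```

Emit:
drive_tool(moves="0.03 0 0 -0.002 0 0 0; 0.03 0 0 0 0 0 0")

```text
t: 6.05
tool_pos: [0.6179, 0.3222, 0.0162]
eef_rot: [-3.141, 0.0, 1.533]
ft_force: [0.5, -1.3, -0.6]
opening: 0.045
```

Emit:
drive_tool(moves="0.03 0 0 -0.0015 0 0 0; 0.03 0 0 0 0 0 0")

```text
t: 6.3
tool_pos: [0.618, 0.3222, 0.0152]
eef_rot: [3.142, -0.0, 1.533]
ft_force: [-1.9, -1.0, 5.4]
opening: 0.0449
```

Emit:
drive_tool(moves="0.053 0 0 0 0 0 0; 0.053 0 0 0 0 0 0; 0.053 0 0 0 0 0 0; 0.06 0 0 0.01 0 0 0; 0.075 0 0 0.05 0 0 0")

```text
t: 6.92
tool_pos: [0.6164, 0.3214, 0.0734]
eef_rot: [-3.138, 0.003, 1.533]
ft_force: [0.1, -0.0, 0.8]
opening: 0.0749
```

Emit:
drive_tool(moves="0.075 0 0 0.05 0 0 0; 0.075 -0.027 -0.05 0.01 0 0 0.1; 0.075 -0.027 -0.05 0.01 0 0 0.1; 0.075 -0.027 -0.05 0.01 0 0 0.1; 0.075 -0.027 -0.05 0.01 0 0 0.1")

```text
t: 7.55
tool_pos: [0.5091, 0.1205, 0.1657]
eef_rot: [3.141, -0.0, 1.936]
ft_force: [1.1, -2.3, 0.3]
opening: 0.0751
```

Emit:
drive_tool(moves="0.075 -0.027 -0.05 0 0 0 0.1; 0.075 -0.027 -0.05 0 0 0 0.1; 0.075 0 -0.007 0 0 0 0; 0.075 0 0 0 0 0 0")

```text
t: 8.05
tool_pos: [0.4564, 0.015, 0.1655]
eef_rot: [3.14, -0.0, 2.131]
ft_force: [-0.4, 0.9, -0.5]
opening: 0.0749
```

```bash
python3 - <<'E'
from h import *
s,im=snap('wrist','w4'); print(s['joint_positions'].round(3),s['tool_pos'],s['eef_rot'],s['ft_force'])
import json;json.dump({k:np.asarray(s[k]).tolist() for k in s},open('s4.json','w'))
E
```

```text
[-0.775  0.165  0.671  2.177 -0.139  0.838  0.543] [0.45640091 0.01499901 0.16547126] [ 3.14006227e+00 -1.64846449e-04  2.13102296e+00] [-0.3568385   0.87547547 -0.51602318]
```

View pics/w4.png

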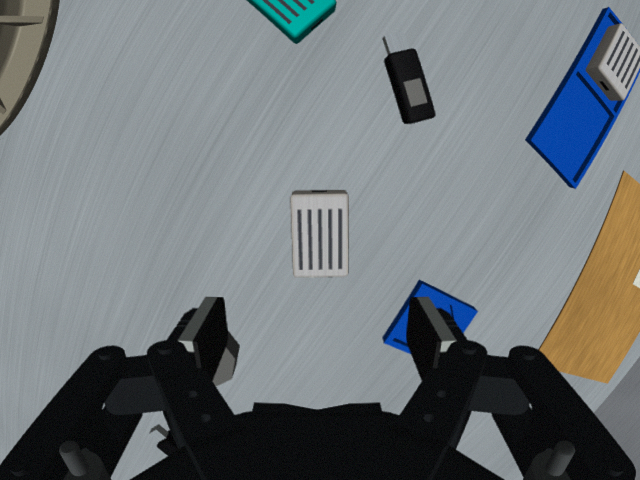

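SSD b is at (320,233), almost aligned with the jaws. SSD a sits in its bay at upper right (618,60). The adapter is at (410,85).

```bash
python3 - <<'E'
from h import *
s=telemetry.observe(); im=cv2.imread('pics/w4.png')[:,:,::-1]
meas('wrist',im,(320,233),.024,60,s,thr=25)
w=plane('wrist',[(293,196),(348,196),(295,276),(346,276)],.024,s);print(w.round(4)*1000, w.mean(0)*1000)
w=meas('wrist',im,(410,80),.024,60,s,thr=60)
w=plane('wrist',[(386,57),(413,49),(434,118),(405,124)],.024,s);print(w.round(4)*1000, w.mean(0)*1000)
E
```

```text
(320, 233) ctr [463.3  11.4] size [46.  72.7] long deg 122.9
[[428.9  26.9  24. ]
 [465.2  49.7  24. ]
 [464.8 -29.3  24. ]
 [500.6  -6.9  24. ]] [464.88089094  10.08918169  24.        ]
(410, 80) ctr [457.3 149.7] size [28.1 59.5] long deg 139.5
[[430.9 157.7  24. ]
 [444.7 176.   24. ]
 [488.2 139.1  24. ]
 [471.6 121.4  24. ]] [458.86565345 148.57018237  24.        ]
```

Emit:
drive_tool(moves="0.075 0.007 -0.004 -0.05 0 0 0.013; 0.075 0 0 -0.06 0 0 0; 0.075 0 0 -0.03 0 0 0; 0.075 0 0 -0.013 0 0 0; 0.075 0 0 0 0 0 0")

```text
t: 8.72
tool_pos: [0.4631, 0.0115, 0.0116]
eef_rot: [-3.141, -0.0, 2.146]
ft_force: [-0.4, -0.4, 0.7]
opening: 0.0751
```

Emit:
drive_tool(moves="0.03 0 0 0 0 0 0; 0.03 0 0 0 0 0 0; 0.03 0 0 0 0 0 0; 0.03 0 0 0 0 0 0; 0.03 0 0 0 0 0 0")

```text
t: 9.35
tool_pos: [0.4637, 0.0116, 0.0131]
eef_rot: [3.139, 0.0, 2.146]
ft_force: [-2.9, -0.1, 12.8]
opening: 0.0447
```

Emit:
drive_tool(moves="0.03 0 0 0 0 0 0; 0.03 0 0 0.02 0 0 0; 0.03 0 0 0.04 0 0 0; 0.03 0 0 0.02 0 0 0; 0.03 0 0 0 0 0 0")

```text
t: 9.98
tool_pos: [0.464, 0.0119, 0.0935]
eef_rot: [3.138, 0.0, 2.146]
ft_force: [-0.5, 0.2, -1.9]
opening: 0.0447
```

Emit:
drive_tool(moves="0.03 0.03 0.0437 0 0 0 -0.123; 0.03 0.03 0.0437 0 0 0 -0.123; 0.03 0.03 0.0437 0 0 0 -0.123; 0.03 0.03 0.0437 0 0 0 -0.123; 0.03 0.03 0.0437 0 0 0 -0.121")

```text
t: 10.6
tool_pos: [0.6134, 0.2313, 0.0909]
eef_rot: [-3.141, 0.0, 1.529]
ft_force: [0.8, -0.7, -1.3]
opening: 0.0448
```

Emit:
drive_tool(moves="0.03 0 0 -0.03 0 0 0; 0.03 0 0 0 0 0 0")

```text
t: 10.85
tool_pos: [0.6112, 0.2292, 0.0592]
eef_rot: [-3.138, 0.002, 1.533]
ft_force: [-1.5, -0.5, -1.2]
opening: 0.0447
```

```bash
python3 - <<'E'
from h import *
s,im=snap('wrist','w5'); print(s['joint_positions'].round(3),s['tool_pos'],s['eef_rot'],s['ft_force'])
E
```

```text
[-0.935  0.688  0.677  1.811 -0.558  0.848 -0.024] [0.61118481 0.2292477  0.05915643] [-3.13772241e+00  2.38776412e-03  1.53341323e+00] [-1.50376344 -0.4789743  -1.19517271]
```

View pics/w5.png

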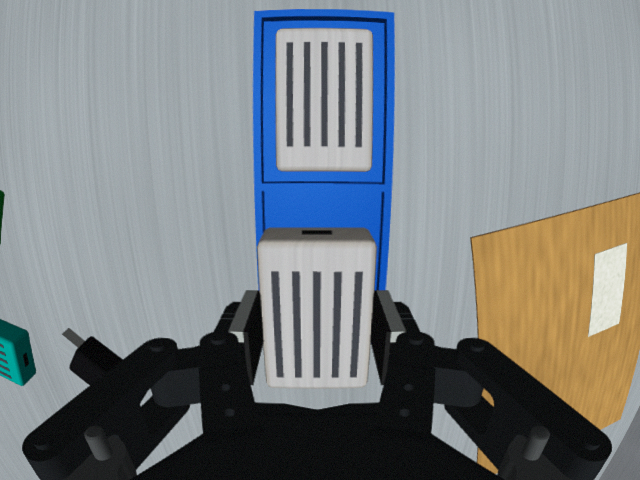

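Emit:
drive_tool(moves="0.03 0.001 0.001 -0.03 0 0 0; 0.03 0 0 -0.009 0 0 0; 0.03 0 0 -0.002 0 0 0; 0.03 0 0 0 0 0 0")

```text
t: 11.4
tool_pos: [0.6144, 0.2305, 0.0218]
eef_rot: [3.141, -0.001, 1.532]
ft_force: [0.3, 0.2, -1.5]
opening: 0.0445
```

Emit:
drive_tool(moves="0.03 0 0 -0.002 0 0 0; 0.03 0 0 0 0 0 0")

```text
t: 11.65
tool_pos: [0.614, 0.2308, 0.0191]
eef_rot: [3.141, -0.0, 1.533]
ft_force: [0.3, 0.7, -2.0]
opening: 0.0445
```

Emit:
drive_tool(moves="0.03 0 0 -0.0015 0 0 0; 0.03 0 0 0 0 0 0")

```text
t: 11.9
tool_pos: [0.6138, 0.2307, 0.0172]
eef_rot: [-3.141, 0.0, 1.533]
ft_force: [0.6, -0.0, -0.1]
opening: 0.0445
```

Emit:
drive_tool(moves="0.03 0 0 -0.0015 0 0 0; 0.03 0 0 0 0 0 0")

```text
t: 12.15
tool_pos: [0.614, 0.2307, 0.0162]
eef_rot: [-3.142, -0.0, 1.533]
ft_force: [-3.0, -0.4, 8.2]
opening: 0.0449
```

Emit:
drive_tool(moves="0.053 0 0 0 0 0 0; 0.053 0 0 0 0 0 0; 0.053 0 0 0 0 0 0; 0.06 0 0 0.01 0 0 0; 0.06 0 0 0.05 0 0 0")

```text
t: 12.78
tool_pos: [0.6124, 0.2302, 0.0747]
eef_rot: [-3.138, 0.002, 1.533]
ft_force: [0.8, 0.7, 1.0]
opening: 0.0598
```

Emit:
drive_tool(moves="0.06 -0.02 -0.01 0.05 0 0 0.181; 0.06 -0.034 -0.0175 0.04 0 0 0.181; 0.06 -0.034 -0.0175 0 0 0 0.181; 0.06 -0.034 -0.0175 0 0 0 0.181; 0.06 -0.034 -0.0175 0 0 0 0.181")

```text
t: 13.4
tool_pos: [0.457, 0.15, 0.1664]
eef_rot: [3.141, 0.0, 2.443]
ft_force: [0.6, 0.3, -0.1]
opening: 0.0602
```

Emit:
drive_tool(moves="0.06 0 0 0 0 0 0; 0.06 0 0 0 0 0 0")

```text
t: 13.65
tool_pos: [0.4586, 0.151, 0.1665]
eef_rot: [3.14, 0.0, 2.436]
ft_force: [0.2, 0.4, -0.6]
opening: 0.0596
```

```bash
python3 - <<'E'
from h import *
s,im=snap('wrist','w6'); print(s['joint_positions'].round(3),s['tool_pos'],s['eef_rot'],s['ft_force'])
cv2.imwrite('pics/w6c.png',cv2.resize(im[100:350,150:490,::-1],None,fx=2,fy=2))
E
```

```text
[-1.01   0.214  0.64   2.122 -0.17   0.852  0.596] [0.45859478 0.1510033  0.16650774] [3.14006217e+00 1.42367338e-04 2.43616349e+00] [ 0.18510888  0.44513738 -0.626709  ]
```

View pics/w6c.png

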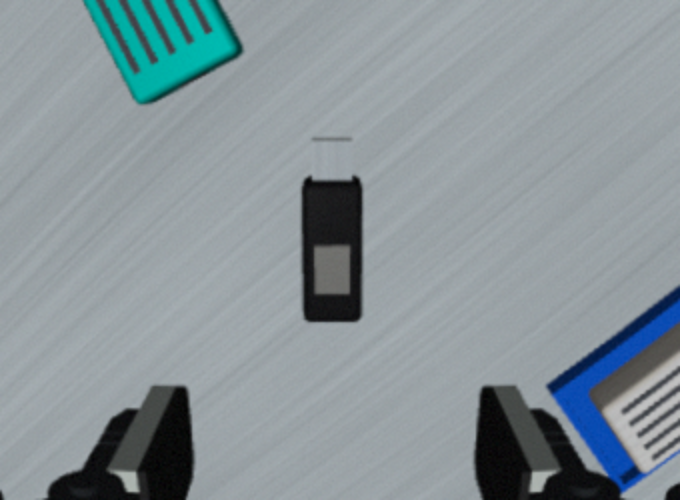

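The adapter lies straight along the jaws' plane: plastic from crop (303,180) to (361,320), plug above it.

```bash
python3 - <<'E'
from h import *
s=telemetry.observe()
c=np.array([(304,180),(361,180),(361,321),(304,321)])/2+[150,100]
w=plane('wrist',c,.024,s)*1000; print(w.round(1),w.mean(0).round(1), np.linalg.norm(w[0]-w[1]),np.linalg.norm(w[1]-w[2]), np.degrees(np.arctan2(*(w[1]-w[2])[[1,0]])))
print(s['tool_pos'])
E
```

```text
[[430.4 161.6  24. ]
 [444.7 178.4  24. ]
 [489.2 141.2  24. ]
 [474.1 123.5  24. ]] [459.6 151.2  24. ] 22.158482088204558 57.97831141174686 140.1235475046779
[0.4587768  0.15108304 0.16631373]
```

Emit:
drive_tool(moves="0.06 0.001 0 -0.05 0 0 0.009; 0.06 0 0 -0.06 0 0 0; 0.06 0 0 -0.03 0 0 0; 0.06 0 0 -0.014 0 0 0; 0.06 0 0 0 0 0 0")

```text
t: 14.32
tool_pos: [0.4592, 0.1505, 0.0115]
eef_rot: [-3.14, -0.0, 2.446]
ft_force: [1.0, -1.0, -0.5]
opening: 0.0601
```

Emit:
drive_tool(moves="0.01 0 0 0 0 0 0; 0.01 0 0 0 0 0 0; 0.01 0 0 0 0 0 0; 0.01 0 0 0 0 0 0; 0.01 0 0 0 0 0 0")

```text
t: 14.95
tool_pos: [0.4596, 0.1512, 0.013]
eef_rot: [3.139, 0.0, 2.447]
ft_force: [-2.7, -1.1, 12.0]
opening: 0.0233
```

Emit:
drive_tool(moves="0.01 0 0 0 0 0 0; 0.01 0 0 0.02 0 0 0; 0.01 0 0 0.05 0 0 0; 0.01 0 0 0.05 0 0 0; 0.01 0 0 0 0 0 0")

```text
t: 15.58
tool_pos: [0.4607, 0.1518, 0.1354]
eef_rot: [3.135, 0.001, 2.447]
ft_force: [-0.5, -0.3, -1.0]
opening: 0.0229
```

Emit:
drive_tool(moves="0.01 0.02 -0.052 0 0 0 -0.139; 0.01 0.02 -0.052 0 0 0 -0.139; 0.01 0.02 -0.052 0 0 0 -0.139; 0.01 0.02 -0.052 0 0 0 -0.139; 0.01 0.02 -0.052 0 0 0 -0.139")

```text
t: 16.2
tool_pos: [0.5593, -0.1107, 0.1316]
eef_rot: [3.141, -0.001, 1.748]
ft_force: [1.7, 0.7, -0.2]
opening: 0.023
```

Emit:
drive_tool(moves="0.01 0.02 -0.052 0 0 0 -0.139; 0.01 0.02 -0.052 0 0 0 -0.139; 0.01 0 0 -0.05 0 0 0; 0.01 0 0 0 0 0 0; 0.01 0 0 0 0 0 0")

```text
t: 16.82
tool_pos: [0.5991, -0.2129, 0.0829]
eef_rot: [3.141, -0.0, 1.474]
ft_force: [0.0, -0.4, -0.3]
opening: 0.0228
```

```bash
python3 - <<'E'
from h import *
s,im=snap('wrist','w7'); print(s['joint_positions'].round(3),s['tool_pos'],s['eef_rot'],s['ft_force'])
E
```

```text
[-0.319  0.667  0.789  1.848 -0.604  0.884  0.666] [ 0.59910893 -0.21293654  0.08286438] [ 3.14143237e+00 -1.94339813e-04  1.47448136e+00] [ 0.00608129 -0.38418588 -0.33144456]
```

View pics/w7.png

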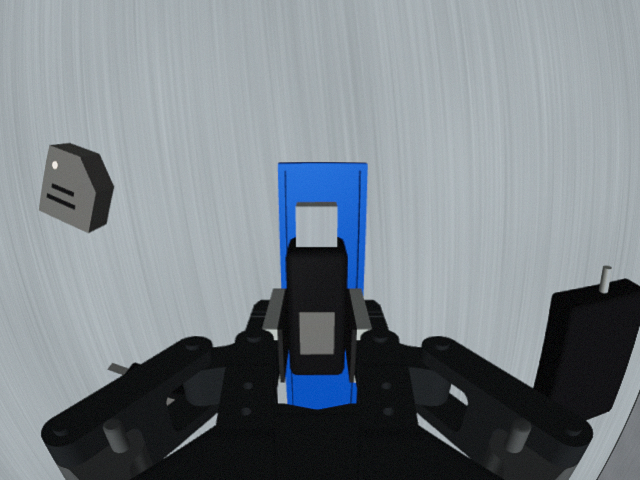

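```bash
python3 - <<'E'
from h import *
s=telemetry.observe()
w=plane('wrist',[(278,163.5),(367,163.5),(280,210),(364,210),(284,395),(357,395)],.011,s)*1000; print(w.round(1))
for i in (0,2,4): print((w[i]+w[i+1])[:2]/2, np.linalg.norm(w[i]-w[i+1]))
E
```

```text
[[ 583.2 -155.5   11. ]
 [ 634.8 -160.4   11. ]
 [ 581.1 -183.2   11. ]
 [ 631.  -188.    11. ]
 [ 565.4 -320.9   11. ]
 [ 619.4 -326.4   11. ]]
[ 608.98333257 -157.92635291] 51.896006217240114
[ 606.07971476 -185.59027984] 50.1375887202011
[ 592.37715778 -323.62588376] 54.30509130213335
```

Emit:
drive_tool(moves="0.01 0.003 -0.002 -0.03 0 0 0; 0.01 0 0 -0.026 0 0 0; 0.01 0 0 -0.005 0 0 0; 0.01 0 0 0 0 0 0; 0.01 0 0 0 0 0 0")

```text
t: 17.5
tool_pos: [0.6027, -0.2154, 0.0222]
eef_rot: [3.14, 0.0, 1.474]
ft_force: [-0.4, 0.7, -0.8]
opening: 0.0227
```

Emit:
drive_tool(moves="0.01 0 0 -0.002 0 0 0; 0.01 0 0 0 0 0 0")

```text
t: 17.75
tool_pos: [0.602, -0.2153, 0.019]
eef_rot: [3.141, -0.0, 1.474]
ft_force: [0.5, -0.8, 0.2]
opening: 0.0227
```

Emit:
drive_tool(moves="0.01 0 0 -0.0015 0 0 0; 0.01 0 0 0 0 0 0")

```text
t: 18.0
tool_pos: [0.6018, -0.2153, 0.0172]
eef_rot: [-3.141, -0.0, 1.474]
ft_force: [0.2, -0.4, -0.5]
opening: 0.0231
```

Emit:
drive_tool(moves="0.01 0 0 -0.0015 0 0 0; 0.01 0 0 0 0 0 0")

```text
t: 18.25
tool_pos: [0.602, -0.2153, 0.0161]
eef_rot: [3.141, -0.0, 1.474]
ft_force: [-2.5, 0.8, 6.9]
opening: 0.0227
```

Emit:
drive_tool(moves="0.033 0 0 0 0 0 0; 0.033 0 0 0 0 0 0; 0.036 0 0 0.01 0 0 0; 0.045 0 0 0.05 0 0 0; 0.06 0 0 0.05 0 0 0.169")

```text
t: 18.88
tool_pos: [0.6015, -0.2154, 0.1272]
eef_rot: [-3.14, 0.001, 1.645]
ft_force: [1.4, -0.2, 0.2]
opening: 0.0596
```

Emit:
drive_tool(moves="0.06 -0.02 -0.013 0.04 0 0 0.169; 0.06 -0.02 -0.013 0 0 0 0.169; 0.06 -0.02 -0.013 0 0 0 0.169; 0.06 -0.02 -0.013 0 0 0 0.169; 0.06 -0.02 -0.013 0 0 0 0.169")

```text
t: 19.5
tool_pos: [0.5011, -0.2809, 0.1665]
eef_rot: [3.142, 0.001, 2.493]
ft_force: [-0.8, -0.2, -0.4]
opening: 0.0598
```

Emit:
drive_tool(moves="0.06 -0.02 -0.013 0 0 0 0.169; 0.06 -0.022 -0.013 0 0 0 0.169; 0.06 0 0 0 0 0 0; 0.06 0 0 0 0 0 0")

```text
t: 20.0
tool_pos: [0.4603, -0.3063, 0.1662]
eef_rot: [3.141, 0.001, 2.824]
ft_force: [0.1, 0.8, -0.2]
opening: 0.0602
```

```bash
python3 - <<'E'
from h import *
s,im=snap('wrist','w8'); print(s['joint_positions'].round(3),s['tool_pos'],s['eef_rot'],s['ft_force'])
cv2.imwrite('pics/w8c.png',im[80:400,:,::-1])
E
```

```text
[-0.009  0.339  0.589  1.973 -0.239  0.897  1.957] [ 0.46032255 -0.30626542  0.16624883] [3.14142871e+00 6.60951321e-04 2.82361276e+00] [ 0.14563092  0.77308535 -0.24663087]
```

View pics/w8c.png

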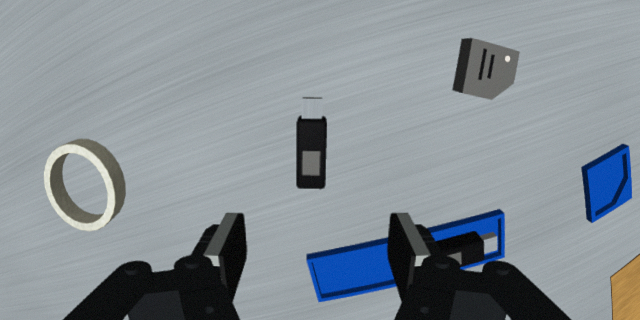

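Adapter b's plastic spans crop (297,118) to (326,188), plug up. Adapter a sits in its bay at (470,250).

```bash
python3 - <<'E'
from h import *
s=telemetry.observe(); im=cv2.imread('pics/w8.png')[:,:,::-1]
m=(im[190:280,280:345].max(2)<60).astype(np.uint8)
cs,_=cv2.findContours(m,0,1); k=max(cs,key=cv2.contourArea)[:,0]+[280,190]; print(cv2.boundingRect(k),cv2.minAreaRect(k))
c=np.array([(297.5,118),(326,118),(325,188),(297.5,188)])+[0,80]
w=plane('wrist',c,.024,s)*1000; print(w.mean(0).round(1), np.linalg.norm(w[0]-w[1]),np.linalg.norm(w[1]-w[2]), np.degrees(np.arctan2(*(w[0]+w[1]-w[2]-w[3])[[1,0]])))
print(s['tool_pos'])
E
```

```text
(297, 196, 30, 73) ((310.65093994140625, 232.01971435546875), (29.10784912109375, 71.3611831665039), 1.7357046604156494)
[ 466.3 -311.5   24. ] 22.24044879938289 58.132557561592506 161.199153623027
[ 0.46051708 -0.30600302  0.16605547]
```

Emit:
drive_tool(moves="0.06 0.006 -0.0055 -0.05 0 0 -0.01; 0.06 0 0 -0.06 0 0 0; 0.06 0 0 -0.03 0 0 0; 0.06 0 0 -0.014 0 0 0; 0.06 0 0 0 0 0 0")

```text
t: 20.68
tool_pos: [0.4661, -0.3117, 0.0116]
eef_rot: [-3.141, -0.001, 2.816]
ft_force: [0.5, -0.5, 1.3]
opening: 0.0602
```

Emit:
drive_tool(moves="0.01 0 0 0 0 0 0; 0.01 0 0 0 0 0 0; 0.01 0 0 0 0 0 0; 0.01 0 0 0 0 0 0; 0.01 0 0 0 0 0 0")

```text
t: 21.3
tool_pos: [0.4667, -0.3121, 0.0131]
eef_rot: [3.141, 0.002, 2.816]
ft_force: [-2.0, 2.1, 10.3]
opening: 0.0231
```

Emit:
drive_tool(moves="0.01 0 0 0 0 0 0; 0.01 0 0 0.02 0 0 0; 0.01 0 0 0.05 0 0 0; 0.01 0 0 0.03 0 0 0; 0.01 0 0 0 0 0 0")

```text
t: 21.92
tool_pos: [0.4673, -0.3125, 0.1153]
eef_rot: [3.142, 0.005, 2.816]
ft_force: [-0.1, 0.3, -0.7]
opening: 0.0232
```

Emit:
drive_tool(moves="0.01 0.0157 0 0 0 0 -0.168; 0.01 0.0157 0 0 0 0 -0.168; 0.01 0.0157 0 0 0 0 -0.168; 0.01 0.0157 0 0 0 0 -0.168; 0.01 0.0157 0 0 0 0 -0.168")

```text
t: 22.55
tool_pos: [0.5447, -0.3115, 0.1119]
eef_rot: [-3.141, -0.0, 1.97]
ft_force: [-0.3, 0.6, -1.6]
opening: 0.0228
```

Emit:
drive_tool(moves="0.01 0.0157 0 0 0 0 -0.168; 0.01 0.0157 0.001 0 0 0 -0.168; 0.01 0.0157 0.001 -0.02 0 0 -0.166; 0.01 0 0 -0.03 0 0 0; 0.01 0 0 0 0 0 0")

```text
t: 23.18
tool_pos: [0.5903, -0.3089, 0.0601]
eef_rot: [-3.138, -0.001, 1.474]
ft_force: [0.3, 0.5, -0.5]
opening: 0.0231
```

```bash
python3 - <<'E'
from h import *
s,im=snap('wrist','w9'); print(s['joint_positions'].round(3),s['tool_pos'],s['eef_rot'],s['ft_force'])
E
```

```text
[-0.163  0.758  0.807  1.782 -0.68   0.908  0.853] [ 0.59025935 -0.30891508  0.06009165] [-3.13786857e+00 -9.42587730e-04  1.47419310e+00] [ 0.33207671  0.53761483 -0.49951369]
```

View pics/w9.png

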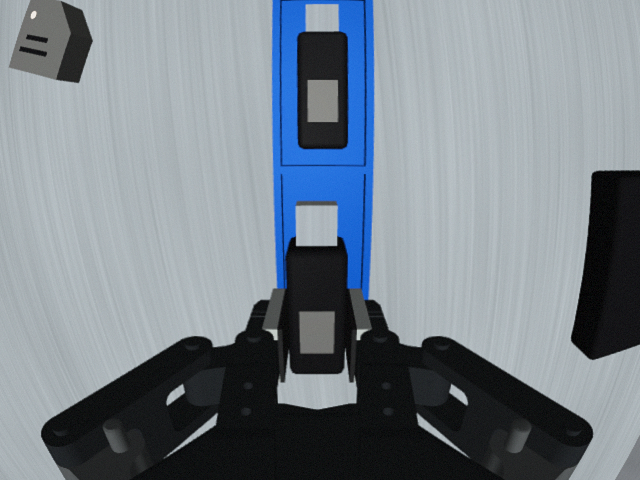

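Emit:
drive_tool(moves="0.01 0.001 -0.001 -0.03 0 0 0; 0.01 0 0 -0.007 0 0 0; 0.01 0 0 -0.003 0 0 0; 0.01 0 0 0 0 0 0")

```text
t: 23.72
tool_pos: [0.5928, -0.3111, 0.0228]
eef_rot: [3.141, 0.0, 1.474]
ft_force: [0.3, 0.2, -0.7]
opening: 0.023
```

Emit:
drive_tool(moves="0.01 0 0 -0.002 0 0 0; 0.01 0 0 0 0 0 0")

```text
t: 23.98
tool_pos: [0.5926, -0.3108, 0.02]
eef_rot: [3.141, -0.0, 1.474]
ft_force: [0.0, 0.2, -0.9]
opening: 0.0228
```

Emit:
drive_tool(moves="0.01 0 0 -0.0015 0 0 0; 0.01 0 0 0 0 0 0")

```text
t: 24.22
tool_pos: [0.5925, -0.3108, 0.0182]
eef_rot: [-3.141, -0.0, 1.474]
ft_force: [0.2, 0.0, -0.5]
opening: 0.0231
```

Emit:
drive_tool(moves="0.01 0 0 -0.0015 0 0 0; 0.01 0 0 0 0 0 0")

```text
t: 24.48
tool_pos: [0.5925, -0.3108, 0.0166]
eef_rot: [-3.141, -0.0, 1.474]
ft_force: [-0.8, -0.5, -0.8]
opening: 0.0227
```

Emit:
drive_tool(moves="0.01 0 0 -0.0008 0 0 0; 0.01 0 0 0 0 0 0")

```text
t: 24.72
tool_pos: [0.5925, -0.3109, 0.0162]
eef_rot: [3.142, -0.0, 1.474]
ft_force: [-1.7, 1.3, 3.7]
opening: 0.0234
```

Emit:
drive_tool(moves="0.033 0 0 0 0 0 0; 0.033 0 0 0 0 0 0; 0.036 0 0 0.01 0 0 0; 0.045 0 0 0.05 0 0 0; 0.075 0 0 0.05 0 0 0")

```text
t: 25.35
tool_pos: [0.5922, -0.311, 0.1277]
eef_rot: [-3.141, 0.0, 1.473]
ft_force: [0.6, 0.1, 0.4]
opening: 0.0618
```

Emit:
drive_tool(moves="0.075 -0.038 0.04 0.04 0 0 -0.08; 0.075 -0.038 0.04 0 0 0 -0.08; 0.075 -0.038 0.04 0 0 0 -0.08; 0.075 -0.038 0.04 0 0 0 -0.08; 0.075 0 0 0 0 0 0")

```text
t: 25.98
tool_pos: [0.4474, -0.1553, 0.163]
eef_rot: [-3.14, -0.002, 1.167]
ft_force: [0.5, -0.1, 0.5]
opening: 0.0748
```

Emit:
drive_tool(moves="0.075 0 0 0 0 0 0")

```text
t: 26.1
tool_pos: [0.4495, -0.159, 0.1638]
eef_rot: [3.14, -0.0, 1.165]
ft_force: [0.5, -0.4, 1.0]
opening: 0.0749
```

```bash
python3 - <<'E'
from h import *
s,im=snap('wrist','w10'); print(s['joint_positions'].round(3),s['tool_pos'],s['eef_rot'],s['ft_force'])
E
```

```text
[-0.776  0.399  1.221  2.152 -0.483  0.904  0.325] [ 0.44953411 -0.15901303  0.16377046] [ 3.13978548e+00 -4.13032868e-05  1.16520583e+00] [ 0.51968575 -0.39211546  0.97454544]
```

View pics/w10.png

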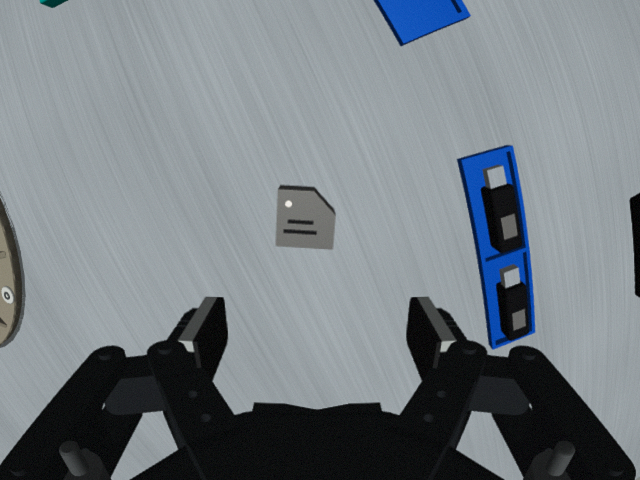

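```bash
python3 - <<'E'
from h import *
s=telemetry.observe(); im=cv2.imread('pics/w10.png')[:,:,::-1]
w=plane('wrist',[(279,189),(276,245.5),(333,249),(335,213),(316,191)],.024,s)[:,:2]*1000
print(w.round(1),'ctr',((w[0]+w[2])/2).round(1))
a=w[1]-w[0];b=w[2]-w[1];print(np.linalg.norm(a),np.linalg.norm(b),np.degrees(np.arctan2(a[1],a[0])),np.degrees(np.arctan2(b[1],b[0])))
c=(w[3]+w[4])/2-(w[0]+w[2])/2;print('cut dir',np.degrees(np.arctan2(c[1],c[0])))
x=cv2.imread('pics/top0.png')[:,:,::-1]; meas('top',x,(336,174),.011,25,None,'blue')
# inner fill edge hint
d=plane('top',[(325,172),(335,163)],.011)[:,:2]*1000;print(d.round(1))
E
```

```text
[[ 435.5 -120.4]
 [ 414.2 -160.9]
 [ 455.  -181.7]
 [ 467.8 -155.1]
 [ 461.1 -133.3]] ctr [ 445.3 -151.1]
45.766716268021916 45.8304818285 -117.78485330427563 -27.02968069775726
cut dir 19.6786382909279
(336, 174) ctr [598.9 -11.7] size [64.6 67.1] long deg 5.3
[[602.   18. ]
 [628.8  -6.9]]
```

Emit:
drive_tool(moves="0.075 0.005 0 0 0 0 0.167; 0.075 0 0 0 0 0 0.167; 0.075 0 0 0 0 0 0.167; 0.075 0 0 0 0 0 0.167; 0.075 0 0 0 0 0 0.167")

```text
t: 26.78
tool_pos: [0.4541, -0.161, 0.1635]
eef_rot: [3.141, 0.002, 2.002]
ft_force: [0.2, -0.3, -0.2]
opening: 0.075
```

Emit:
drive_tool(moves="0.075 0 0 0 0 0 0.167; 0.075 0 0 0 0 0 0.167; 0.075 0 0 0 0 0 0.167; 0.075 0 0 0 0 0 0.167; 0.075 0 0 0 0 0 0")

```text
t: 27.4
tool_pos: [0.454, -0.1608, 0.1634]
eef_rot: [3.141, 0.001, 2.663]
ft_force: [0.1, -0.8, -0.2]
opening: 0.0751
```

```bash
python3 - <<'E'
from h import *
s,im=snap('wrist','w11'); print(s['joint_positions'].round(3),s['tool_pos'],s['eef_rot'],s['ft_force'])
cv2.imwrite('pics/w11c.png',cv2.resize(im[100:350,150:490,::-1],None,fx=2,fy=2))
E
```

```text
[-0.488  0.244  0.807  2.133 -0.236  0.85   1.554] [ 0.45396635 -0.16077441  0.16340855] [3.14091754e+00 1.33209826e-03 2.66336211e+00] [ 0.05656228 -0.83361716 -0.22590496]
```

View pics/w11c.png

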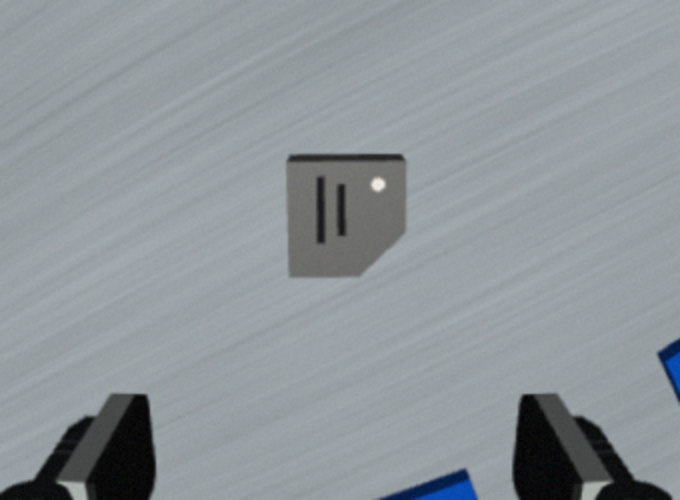

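The reader is squared to the jaws, centre at crop (347,219), cut corner lower right, i.e. at body +x +y.

```bash
python3 - <<'E'
from h import *
s=telemetry.observe()
c=np.array([(288,161),(406,161),(289,277)])/2+[150,100]
w=plane('wrist',c,.024,s)[:,:2]*1000; print(w.round(1),(w[1]+w[2])/2,np.linalg.norm(w[0]-w[1]),np.linalg.norm(w[0]-w[2]))
a=w[1]-w[0];b=w[0]-w[2];print(np.degrees(np.arctan2(a[1],a[0])),np.degrees(np.arctan2(b[1],b[0])),s['tool_pos'])
E
```

```text
[[ 414.3 -158.5]
 [ 435.2 -118.4]
 [ 455.2 -180.2]] [ 445.21305732 -149.28064932] 45.262941332014506 46.27667097763762
62.528555341801834 152.11099159793196 [ 0.45391733 -0.16055398  0.16334898]
```

Emit:
drive_tool(moves="0.075 -0.0085 0.0105 -0.03 0 0 -0.004; 0.075 0 0 -0.05 0 0 0; 0.075 0 0 -0.03 0 0 0; 0.075 0 0 0 0 0 0")

```text
t: 27.95
tool_pos: [0.4441, -0.1493, 0.0518]
eef_rot: [-3.14, -0.002, 2.658]
ft_force: [0.1, -0.3, 0.5]
opening: 0.0751
```

Emit:
drive_tool(moves="0.075 0 -0.0005 -0.025 0 0 0; 0.075 0 0 -0.014 0 0 0; 0.075 0 0 0 0 0 0; 0.075 0 0 0 0 0 0")

```text
t: 28.45
tool_pos: [0.4458, -0.1494, 0.015]
eef_rot: [3.141, 0.002, 2.662]
ft_force: [0.8, 0.0, -0.4]
opening: 0.0751
```

Emit:
drive_tool(moves="0.03 0 0 0 0 0 0; 0.03 0 0 0 0 0 0; 0.03 0 0 0 0 0 0; 0.03 0 0 0 0 0 0; 0.03 0 0 0 0 0 0")

```text
t: 29.08
tool_pos: [0.4457, -0.1491, 0.0149]
eef_rot: [3.14, 0.001, 2.663]
ft_force: [-3.2, 1.4, 16.7]
opening: 0.0451
```

Emit:
drive_tool(moves="0.03 0 0 0 0 0 0; 0.03 0.002 0 0.02 0 0 0; 0.03 0.005 0 0.05 0 0 0; 0.03 0.005 0 0.02 0 0 0; 0.03 0 0 0 0 0 0")

```text
t: 29.7
tool_pos: [0.4584, -0.1489, 0.1054]
eef_rot: [3.139, 0.003, 2.664]
ft_force: [-0.4, -0.5, -2.0]
opening: 0.0442
```

Emit:
drive_tool(moves="0.03 0.045 0.0276 0 0 0 0.117; 0.03 0.045 0.0276 0 0 0 0.117; 0.03 0.045 0.0276 0 0 0 0.117; 0.03 0.045 0.0276 0 0 0 0.117; 0.03 0.05 0.0276 0 0 0 0.115")

```text
t: 30.32
tool_pos: [0.6877, -0.0101, 0.1026]
eef_rot: [3.14, -0.001, -3.034]
ft_force: [0.3, -0.5, 0.0]
opening: 0.0443
```

Emit:
drive_tool(moves="0.03 0 0 0 0 0 0; 0.03 0 0 0 0 0 0")

```text
t: 30.58
tool_pos: [0.6862, -0.0117, 0.1026]
eef_rot: [3.141, -0.002, -3.038]
ft_force: [-0.8, -0.6, -0.3]
opening: 0.0446
```

```bash
python3 - <<'E'
from h import *
s,im=snap('wrist','w12'); print(s['joint_positions'].round(3),s['tool_pos'],s['eef_rot'],s['ft_force'])
E
```

```text
[-0.433  0.625  0.512  1.702 -0.37   0.915  1.901] [ 0.68624414 -0.01168347  0.10258099] [ 3.14100708e+00 -1.59799831e-03 -3.03831289e+00] [-0.80295286 -0.60388502 -0.31860356]
```

View pics/w12.png

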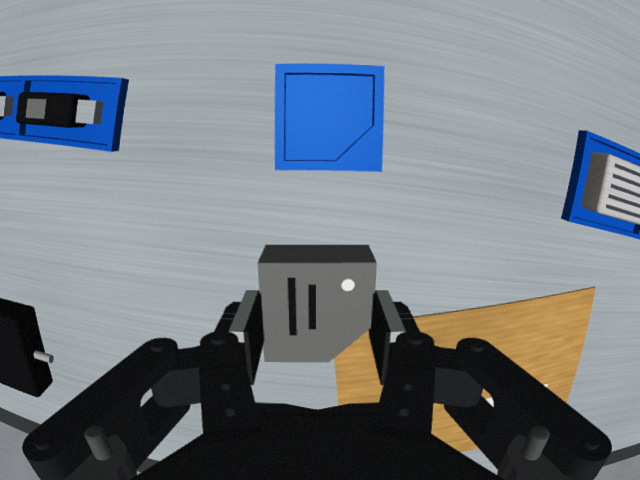

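```bash
python3 - <<'E'
from h import *
s=telemetry.observe(); im=cv2.imread('pics/w12.png')[:,:,::-1]
meas('wrist',im,(330,118),.011,75,s,'blue')
w=plane('wrist',[(275,64.5),(384,66.5),(382.5,171),(275.5,170)],.011,s)[:,:2]*1000
print(w.round(1),w.mean(0)); 
for i in range(4): a=w[i]-w[i-1]; print(np.linalg.norm(a),np.degrees(np.arctan2(a[1],a[0])))
r=plane('wrist',[(259,263),(376,263),(264,361)],s['tool_pos'][2]+.009,s)[:,:2]*1000
print(r.round(1),(r[1]+r[2])/2,np.linalg.norm(r[0]-r[1]),np.linalg.norm(r[0]-r[2]))
for a in (r[1]-r[0],r[2]-r[0]): print(np.degrees(np.arctan2(a[1],a[0])))
print(s['tool_pos'])
E
```

```text
(330, 118) ctr [602.9 -12.3] size [68.1 68.4] long deg 5.4
[[572.6 -49.4]
 [566.1  18.8]
 [633.6  25.5]
 [640.2 -42.6]] [603.11627144 -11.93903654]
67.96151844139547 -174.28245899793183
68.50167618640313 95.3911009195359
67.77144393940532 5.7049523849830726
68.48596675459925 -84.44995357015746
[[666.1 -36.3]
 [661.4   9. ]
 [711.9 -32.3]] [686.66894793 -11.62503941] 45.61247720460621 46.03254580089132
95.82511021029431
5.02205392321285
[ 0.68606461 -0.0120382   0.10305009]
```

Emit:
drive_tool(moves="0.03 -0.042 0 0 0 0 0; 0.03 -0.0415 0 0 0 0 0; 0.03 0 0 -0.04 0 0 0; 0.03 0 0 -0.02 0 0 0; 0.03 0 0 0 0 0 0")

```text
t: 31.25
tool_pos: [0.6029, -0.0117, 0.043]
eef_rot: [3.141, -0.002, -3.038]
ft_force: [0.3, -0.8, -1.6]
opening: 0.0445
```

Emit:
drive_tool(moves="0.03 0 0 0 0 0 0; 0.03 0 0 0 0 0 0")

```text
t: 31.5
tool_pos: [0.6045, -0.0112, 0.0451]
eef_rot: [3.141, 0.002, -3.037]
ft_force: [0.3, 0.6, -0.8]
opening: 0.0443
```

Emit:
drive_tool(moves="0.03 -0.001 -0.001 -0.016 0 0 0; 0.03 0 0 -0.004 0 0 0; 0.03 0 0 0 0 0 0; 0.03 0 0 0 0 0 0")

```text
t: 32.0
tool_pos: [0.6029, -0.0122, 0.0243]
eef_rot: [3.141, 0.001, -3.037]
ft_force: [-0.3, -0.1, -0.8]
opening: 0.0447
```

Emit:
drive_tool(moves="0.03 0 0 -0.003 0 0 0; 0.03 0 0 0 0 0 0")

```text
t: 32.25
tool_pos: [0.6027, -0.0121, 0.0211]
eef_rot: [3.141, 0.001, -3.037]
ft_force: [0.4, 0.2, -0.9]
opening: 0.0447
```

Emit:
drive_tool(moves="0.03 0 0 -0.0015 0 0 0; 0.03 0 0 0 0 0 0")

```text
t: 32.5
tool_pos: [0.6027, -0.0121, 0.0196]
eef_rot: [3.141, 0.001, -3.037]
ft_force: [-0.2, 0.5, -0.4]
opening: 0.0443
```

Emit:
drive_tool(moves="0.03 0 0 -0.0012 0 0 0; 0.03 0 0 0 0 0 0")

```text
t: 32.75
tool_pos: [0.6027, -0.0121, 0.0184]
eef_rot: [3.141, 0.001, -3.037]
ft_force: [-0.2, 0.1, 0.1]
opening: 0.0448
```

Emit:
drive_tool(moves="0.03 0 0 -0.0012 0 0 0; 0.03 0 0 0 0 0 0")

```text
t: 33.0
tool_pos: [0.6029, -0.0121, 0.018]
eef_rot: [3.14, 0.001, -3.038]
ft_force: [-4.8, -0.1, 15.0]
opening: 0.0444
```

Contact on the floor at the expected height. Release, lift and move to where the wrist camera looks straight down on the dock and trays.

Emit:
drive_tool(moves="0.053 0 0 0.0005 0 0 0; 0.053 0 0 0 0 0 0; 0.056 0 0 0.002 0 0 0; 0.06 0 0 0.01 0 0 0; 0.07 0 0 0.06 0 0 0")

```text
t: 33.62
tool_pos: [0.6009, -0.0121, 0.0885]
eef_rot: [3.141, -0.005, -3.037]
ft_force: [1.0, -0.4, 0.9]
opening: 0.0702
```

Emit:
drive_tool(moves="0.07 0.03 0 0.06 0 0 0; 0.07 0.06 0 0.06 0 0 0; 0.07 0.03 0 0.03 0 0 0; 0.07 0 0 0 0 0 0; 0.07 0 0 0 0 0 0")

```text
t: 34.25
tool_pos: [0.7042, -0.0122, 0.2196]
eef_rot: [3.141, -0.0, -3.038]
ft_force: [-0.2, 0.5, -0.6]
opening: 0.0698
```

```bash
python3 - <<'E'
from h import *
s,im=snap('wrist','w13'); print(s['tool_pos'],s['eef_rot'],s['ft_force'],s['t'])
_,t=snap('top','top9')
a=im[0:330]; b=cv2.resize(t[130:330,90:580],(640,261))
cv2.imwrite('pics/fin.png',np.vstack([a,b])[:,:,::-1])
# bystanders moved?
t0=cv2.imread('pics/top0.png')[:,:,::-1].astype(int)
for n,(x,y,w,h) in {'hdd':(95,183,70,52),'tape':(520,225,46,48),'greens':(148,240,130,106)}.items(): print(n,np.abs(t[y:y+h,x:x+w].astype(int)-t0[y:y+h,x:x+w]).mean().round(2))
E
```

```text
[ 0.70419809 -0.01220883  0.21958512] [ 3.14083119e+00 -1.61985753e-04 -3.03763729e+00] [-0.15343709  0.49409381 -0.58700452] 34.25
hdd 34.43
tape 30.6
greens 40.93
```

View pics/fin.png

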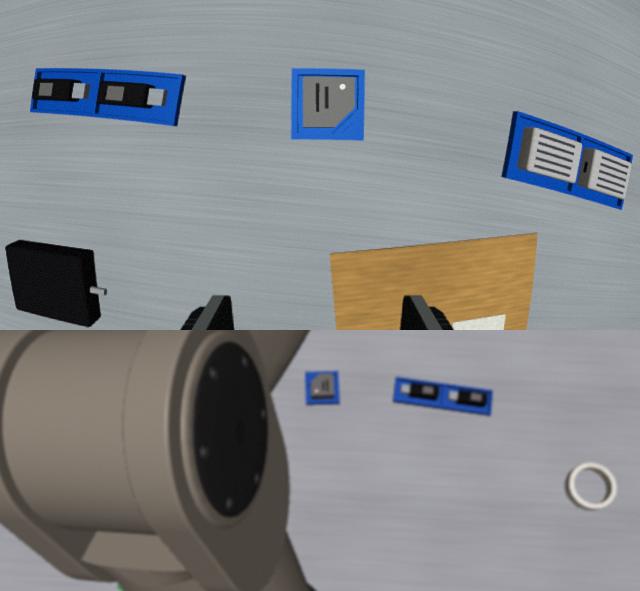

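```bash
python3 - <<'E'
from h import *
for f in ('top0','top9'):
    g=cv2.imread(f'pics/{f}.png')[220:280,515:575].astype(int); m=np.abs(g-np.median(g.reshape(-1,3),0)).max(2)>35
    print(f,np.argwhere(m).mean(0)+[220,515])
print(arm.hand_in())
E
```

```text
top0 [249.53305785 541.75826446]
top9 [249.58302583 541.7896679 ]
the job is handed in; nothing more can be done
None
```

All five devices are sorted and the job is handed in at about 34 s of the 118 s allowed. I did the two SSD enclosures first, then the two adapters, then the card reader. The reader was turned about 33° so its cut corner meets the dock's filled corner.

**Placing:** each device was lowered in 1–3 mm steps until light floor contact (4–15 N) at the expected height, then released. The force readings between moves never went above about 17 N.

**Last look:** the wrist view after the final release shows both SSDs, both adapters and the reader in their bays and dock. All are flat and right side up, and the reader's corners match.

**Bystanders:**
- The tape roll's position in the top view changed by less than 0.1 pixel.
- In the last top view the arm hid the hard drive, so I could not confirm its position. I never moved against it.
- My raw picture-difference check on the hard drive, tape roll and green blocks came out high (about 30–40 grey levels). I put that down to changed brightness and the arm blocking the view, so that check proves nothing either way.

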